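# Stand a jade slab in its block and find the bevel angle on its uneven edge

### The arm

A 7-joint arm with a two-finger parallel gripper is mounted at the origin on the work surface. World frame = base frame: x ahead of the robot, y to its left, z up, the work surface at z = 0. Lengths are in mm, angles in rad, forces in N, time in s.
With the tool pointing down it reaches from about 400 to 900 mm from the base axis. Payload 5.6 kg.
Tool frame: the origin (TCP) lies midway between the tips of the shut fingers; the grasp point (between the pads) lies 19 mm behind it; z points along the fingers, y is the line along which they close (so a half turn about z gives the same grasp; the last joint's range is limited). The gripper opens to 92 mm and grips with 3 to 60 N. Pads are 20 mm wide; open, the fingers measure 128 mm over their backs; the gripper's body (75 mm by 189 mm) begins 69 mm behind the grasp point.
Start: joints at [-1.153, 0.468, -0.012, 1.603, 0.006, 1.071, -0.056], TCP at [289.072, 582.191, 214.592] pointing down, gripper open.
Joint ranges: [-2.53, 2.53], [-0.31, 2.02], [-1.57, 1.55], [0.28, 2.44], [-1.29, 4.43], [0.15, 1.84], [-2.92, 2.92]. Speed limits (rad/s): [2.57, 2.57, 3.14, 3.14, 3.14, 3.14, 3.14].

### API

Orientations are given as a rotation vector (axis times angle).
In Python, from cell import robot, grip, kin, viewer gives the robot as it stands. Calls block until the motion is done:
- robot.movep(position, orientation): joint-space move of the TCP to a pose.
- robot.servo_line(position, feed=150, rotation=None): straight line of the TCP; rotation=None keeps the orientation; feed is the mean speed in mm/s.
- robot.goto_joints(angles): joint-space move.
- grip(opening, newtons=None): opening from 0.0 (shut) to 1.0 (fully open); newtons is the grip in N (None keeps the last); returns when the fingers have stopped.
- robot.hold(seconds).
- kin.ik(position, orientation): joint angles nearest the present ones, or None.
- robot.observe(): the state.
- viewer.read_camera(name): name is "scene" or "side" or "wrist"; returns the picture (400x640x3 uint8, red, green, blue); there is no depth.
- viewer.camera_info(name): a dict with "camera_matrix" (3x3 intrinsics, pixels), "R" (3x3) and "t" (3): a world point X has camera coordinates R X + t. Camera axes: x right, y down, z forward; pixel columns grow to the right and rows downward; lengths in mm; the calibration is good to about 2 mm. A picture is of the moment at which its call begins: read the wrist's pose just before it. camera_info takes no time and is no camera call; for the wrist camera it gives the pose at the moment of the call.
A pose or a line that the arm cannot do raises robot.IKError and nothing moves.
- robot.job_done(): hands the job in; it is judged then, once.
Trained networks look in the newest picture that a camera, given by its name, has taken for a name from the list of things; names that differ only in an ending like _2 or _b are one class to them, and where a whole thing is asked for, a point or a joint stands for the part that bears it (a point fixed in the world has none). Each returns a list of dicts, best first, with "confidence" (0 to 1); they miss things now and then, are a little off and sometimes report something else, mostly with a low value. They report only what shows in the picture. A call takes as long as a camera call. They do not tell look-alikes from the thing itself.
- viewer.silhouettes(name, camera): "mask" (400x640 bool, what is visible of it).
- viewer.pinpoint(name, camera): "at" ([x, y, z] in mm, in the coordinates of the camera as it stood for that picture, good to about 4 mm: a listed point, or the origin of a listed thing).
The state is a dict: "t": time; "joints": joint angles; "joint_velocities": joint speeds; "joint_torque": joint torques, N m; "tcp_pos": TCP position; "tcp_rot": TCP orientation; "contact_force": force on the tool from outside, world axes, zero at the start; "wrist_torque": the same for the moment, N m; "grip_width": opening from 0.0 (shut) to 1.0 (fully open); "grip_force": force on a finger pad.
Only numpy, scipy, OpenCV 4.12 (cv2) and the standard library are available. Lean on these libraries where they do the work, as an engineer would, in place of code of your own. Each camera call takes 0.05 s, during which the arm holds its last target. There are 200 camera calls.

### The job

Take the tall jade slab with the uneven top edge out of the rack and stand it fully home and centred in the slot of the timber block, uneven edge up, and let go of it. Then pick up the dial angle gauge, set it down upright along the middle of that uneven edge, and rock it over on the edge until its swinging pointer settles on the marker tab, so the bevel can be scribed along its base. Finish while still holding the gauge there, its base resting lightly on the stone; do not drop or knock either of them, and leave the short offcut, cup and rotary handpiece where they are.

Things in the scene. Friction and masses are not known exactly. Their poses are not given: they have to be found in the camera images.
- holder: timber block, fixed to the bench, 80 (x) x 110 (y) x 48 mm tall, with a sawn slot running the full length along its own y in the middle of its top: 18 mm wide (x), 30 mm deep, open at both ends. Origin: centre of its underside; the slot's floor is 18 mm above the origin. z up
- rack: low wooden rack, fixed to the bench: board 150 (x) x 110 (y) x 8 mm thick with two bays for stones standing on edge, centred 36 mm either side of its middle along its own x. Each bay lies between two rails 20 mm high above the board, 22 mm apart. Origin: centre of its underside
- slab: jade slab standing on edge in one bay of the rack, 16 mm thick (own x), 90 mm wide (own y), up to 80.5 mm tall (own z), about 0.34 kg. Its faces are flat; the lowest 4 mm taper to 11 mm thick. Origin: centre of its flat underside. Its top edge is uneven, the same through the thickness: straight facets between corners at (own y, z) = (-45, 60), (-28, 72), (-10, 78.5), (8, 80.5), (26, 76.5), (45, 64.5) mm
- offcut: bystander: short plain jade offcut standing in the other bay of the rack, 14 x 70 x 45 mm tall. Origin: centre of its underside
- gauge: dial angle gauge standing on the bench, about 0.27 kg. Flat base bar 32 (own x) x 104 (own y) x 14 mm; above it a round drum of diameter 98 mm, 26 mm thick, whose axis is own x, 64 mm above the base's underside; on top a finger rail 22 (x) x 56 (y) mm, which stands free from 113 to 140 mm above the underside and can be gripped either way. The dial faces own +x. Origin: centre of the base's underside
- gauge_rail (a point): centre of the gauge's finger rail, 126 mm above the base's underside
- pointer (a joint): angle of the gauge's gravity pointer against the dial, rad: a black needle 40 mm long hinged at the drum's centre (64 mm above the base's underside), counterweighted so that it always swings to point straight up and settles within about a second. 0: it points along the gauge's own z (gauge upright); positive: its tip lies towards the gauge's own +y. Tilting the gauge about its own +x axis by an angle, so that its top leans to its own -y, makes this joint read that angle
- pointer_tip (a point): tip of the pointer needle, 40 mm from its hinge; its z axis runs along the needle
- marker (a joint): angle of the marker tab against the dial, rad, measured as the pointer's: a steel tab 5 mm wide clipped over the bezel in front of the dial, reaching from 37 to 53 mm from the drum's centre and standing out 5 mm in front of the bezel, so that it is seen from above as well as from in front; set beforehand at some angle between 0.2 and 0.42 and stiff; the pointer is on the mark when both joints read the same
- marker_tip (a point): point on the marker tab 40 mm from the drum's centre; its z axis runs out from the drum's centre through the tab
- cup: bystander: open white plastic cup, 90 mm across, 65 mm tall. Origin: centre of its underside
- handpiece: bystander: rotary carving handpiece lying on the bench, 165 mm long along its own y, 24 mm thick. Origin: under its middle
There are look-alikes about, which are no part of the job. Of the things that look like the gauge, the larger one is meant.

How it is judged (in metres and radians):
On the way, in this order (a step that is already met when the one before it is completed fails the run):
1. the slab stands fully home and centred in the block's slot, uneven edge up, let go (z of slab in the frame of holder below 0.021 m and x of slab in the frame of holder between -0.006 and 0.006 m and y of slab in the frame of holder between -0.025 and 0.025 m and angle between slab's own z axis and vertical below 0.1 rad and angle between the y axis of slab and the y axis of holder, either way round below 0.15 rad and contact force between the fingers and slab below 0.1 N), for 0.2 s.
2. the gauge is set down upright along the middle of the slab's uneven edge (z of slab in the frame of holder below 0.021 m and x of slab in the frame of holder between -0.006 and 0.006 m and y of slab in the frame of holder between -0.025 and 0.025 m and angle between each of slab, gauge's own z axis and vertical below 0.1 rad and angle between the y axis of slab and the y axis of holder, either way round below 0.15 rad and contact force between gauge and slab above 0.3 N and angle between the x axis of gauge and the x axis of slab, either way round below 0.2 rad and x of gauge in the frame of slab between -0.014 and 0.014 m and y of gauge in the frame of slab between -0.04 and 0.04 m), for 0.2 s.
At the end, for the whole second after the job is handed in: Slab home in slot: within 3 mm of its floor, 25 mm of centre, 0.1 rad of upright. Gauge held, base on the uneven edge with 0.3 to 20 N, along it within 0.2 rad, centre within 40 mm along and 14 mm across; pointer settled within 0.06 rad of the tab's middle (all of step 1 and contact force between gauge and slab between 0.3 and 20 N and angle between the x axis of gauge and the x axis of slab, either way round below 0.2 rad and x of gauge in the frame of slab between -0.014 and 0.014 m and y of gauge in the frame of slab between -0.04 and 0.04 m and angle between the z axis of pointer_tip and the z axis of marker_tip, either way round below 0.06 rad and velocity of joint pointer between -0.2 and 0.2 rad/s and angular speed of gauge below 0.1 rad/s and contact force between the fingers and gauge above 0.5 N and contact force between gauge and holder below 0.1 N and height (world z) of gauge above 0.07 m); the arm keeps its last pose, push and grip.
It fails at once if the slab is dropped or knocked (linear speed of slab above 0.5 m/s and contact force between the fingers and slab below 0.1 N).
It fails at once if the gauge is dropped or knocked (linear speed of gauge above 0.5 m/s and contact force between the fingers and gauge below 0.1 N).
It fails at once if the offcut is disturbed (distance of offcut from where it was at the start of the episode above 0.03 m).
It fails at once if the cup is disturbed (distance of cup from where it was at the start of the episode above 0.03 m).
It fails at once if the handpiece is disturbed (distance of handpiece from where it was at the start of the episode above 0.03 m).
It also fails if it takes over 61 s, if anything falls off the work surface, if the arm or the gripper's body presses on something with over 40 N, if the wrist force passes 120 N, or if a joint passes its speed limit or range.

## Working session

There is one attempt and no reset: what is moved stays moved. The work goes in short steps, each a Python script; the robot and the scene stay as the last script left them, time stands still between calls to the robot, and variables do not carry over. Pictures are saved under pics/ and viewed, at most 10 in all, crops included, and the job is handed in when it is done.

```bash
ls; mkdir -p pics; cat > h.py <<'E'
from cell import robot, grip, kin, viewer
import numpy as np, cv2
from scipy.spatial.transform import Rotation as Rn
def snap(c,f=None):
    im=viewer.read_camera(c); i=viewer.camera_info(c)
    if f: cv2.imwrite('pics/'+f,im[:,:,::-1])
    return im,i
def world(p,i): return np.array(i["R"]).T@(np.array(p)-np.array(i["t"]))
def pix(X,i):
    c=np.array(i["camera_matrix"])@(np.array(i["R"])@np.array(X)+np.array(i["t"])); return c[:2]/c[2]
def ray(uv,z,i):
    d=np.array(i["R"]).T@np.linalg.inv(i["camera_matrix"])@np.array([*uv,1.]); o=-np.array(i["R"]).T@np.array(i["t"])
    return o+d*(z-o[2])/d[2]
def down(yaw): # tool z down, tool y axis at angle yaw in world xy
    y=np.array([np.cos(yaw),np.sin(yaw),0]); z=np.array([0,0,-1.]); x=np.cross(y,z)
    return Rn.from_matrix(np.c_[x,y,z])
E
python3 - <<'E'
from h import *
ims=[]
for c in("scene","side"):
    im,i=snap(c,c+'0.png')
    o=-np.array(i["R"]).T@np.array(i["t"]); print(c,o.round())
    for n in("holder","rack","slab","offcut","gauge","gauge_rail","pointer_tip","marker_tip","cup","handpiece"):
        print(n,[(d["confidence"].__round__(2),world(d["at"],i).round().tolist(),pix(world(d["at"],i),i).round().tolist()) for d in viewer.pinpoint(n,c)])
s=robot.observe();print(s["t"],s["tcp_pos"],s["tcp_rot"])
E
```

```text
pics
scene [1341.  -25.  924.]
holder [(0.75, [591.0, 7.0, 6.0], [337.0, 230.0])]
rack [(0.67, [516.0, 250.0, -2.0], [421.0, 212.0])]
slab [(0.78, [551.0, 242.0, 10.0], [421.0, 218.0])]
offcut [(0.79, [482.0, 250.0, 12.0], [420.0, 200.0])]
gauge [(0.75, [477.0, -303.0, 2.0], [231.0, 201.0]), (0.73, [506.0, -432.0, 4.0], [185.0, 208.0])]
gauge_rail [(0.88, [507.0, -432.0, 94.0], [177.0, 186.0]), (0.57, [474.0, -304.0, 130.0], [223.0, 168.0])]
pointer_tip [(0.61, [487.0, -296.0, 109.0], [227.0, 177.0]), (0.4, [476.0, -306.0, 128.0], [223.0, 169.0])]
marker_tip []
cup [(0.63, [760.0, -192.0, 4.0], [258.0, 283.0])]
handpiece [(0.98, [739.0, 197.0, 3.0], [414.0, 277.0])]
side [  57. -756.  796.]
holder []
rack [(0.87, [513.0, 254.0, 1.0], [224.0, 192.0]), (0.73, [736.0, 202.0, 2.0], [297.0, 175.0])]
slab [(0.71, [551.0, 251.0, 7.0], [236.0, 186.0]), (0.22, [514.0, 252.0, -0.0], [225.0, 192.0])]
offcut [(0.49, [481.0, 249.0, 5.0], [215.0, 195.0])]
gauge [(0.85, [471.0, -304.0, 0.0], [333.0, 326.0]), (0.17, [592.0, 9.0, -2.0], [294.0, 227.0])]
gauge_rail [(0.93, [470.0, -305.0, 127.0], [336.0, 286.0]), (0.58, [504.0, -433.0, 89.0], [393.0, 334.0])]
pointer_tip [(0.4, [494.0, -441.0, 76.0], [391.0, 344.0])]
marker_tip []
cup [(0.65, [754.0, -187.0, -2.0], [390.0, 244.0])]
handpiece [(0.65, [734.0, 200.0, -3.0], [297.0, 177.0])]
1.1 [289.05642476 582.20985296 214.63408066] [7.17551929e-01 3.05850673e+00 1.57663153e-04]
```

View pics/scene0.png

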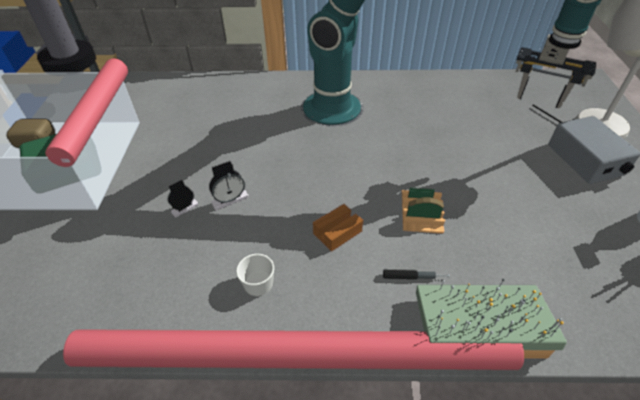

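View pics/side0.png

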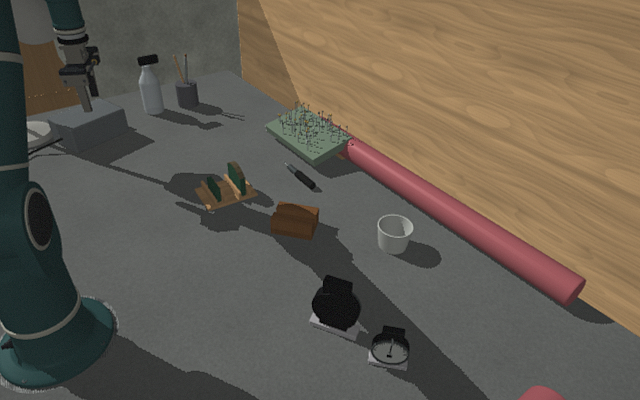

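The two gauge-like things in the scene picture are at (227,182), with its rail at about z 128, and (180,195), with its rail at about z 92. The one at (227,182) is larger and matches the 126 mm rail height. The slab is in the front bay at (425,210), the offcut is behind it at (420,192), and the block is at (337,227).

```bash
cat >> h.py <<'E'
from scipy.optimize import minimize
def box(x,y,z0,z1): return np.array([[a*x/2,b*y/2,z] for a in(-1,1) for b in(-1,1) for z in(z0,z1)])
SL=np.array([[s*8,y,z] for s in(-1,1) for y,z in[(-45,4),(45,4),(-45,60),(-28,72),(-10,78.5),(8,80.5),(26,76.5),(45,64.5)]]+[[s*5.5,y,0] for s in(-1,1) for y in(-45,45)])
th=np.linspace(0,2*np.pi,40)
GA=np.vstack([box(32,104,0,14),box(22,56,113,140)]+[np.c_[np.full(40,s*13),49*np.cos(th),64+49*np.sin(th)] for s in(-1,1)])
MOD=dict(holder=box(80,110,0,48),rack=box(150,110,0,28),slab=SL,offcut=box(14,70,0,45),gauge=GA)
def fit(name,views,p0,z,parts=None):
    """views: list of (mask,info); hull-to-hull IoU fit of x,y,yaw"""
    P=MOD[name]; hulls=[]
    for m,i in views:
        n,l,st,_=cv2.connectedComponentsWithStats(m.astype(np.uint8)); k=1+st[1:,4].argmax()
        c=np.argwhere(l==k)[:,::-1].astype(np.float32); hulls.append((cv2.convexHull(c),i))
    def cost(p):
        X=P@Rn.from_euler('z',p[2]/100).as_matrix().T+[p[0],p[1],z]; s=0
        for h,i in hulls:
            q=cv2.convexHull(np.array([pix(x,i) for x in X],np.float32))
            a,_=cv2.intersectConvexConvex(h,q); s+=1-a/(cv2.contourArea(h)+cv2.contourArea(q)-a)
        return s/len(hulls)
    best=min((minimize(cost,[p0[0],p0[1],(p0[2]+d)*100],method='Nelder-Mead',options=dict(initial_simplex=np.array([p0[0],p0[1],(p0[2]+d)*100])+np.array([[0,0,0],[8,0,0],[0,8,0],[0,0,15]]))) for d in(-.3,0,.3)),key=lambda r:r.fun)
    return best.x*[1,1,.01],best.fun
def mask(name,c,near,i):
    D=viewer.silhouettes(name,c); u=pix(near,i); D=[d for d in D if d["confidence"]>.3]
    if not D: return None
    return min(D,key=lambda d:np.linalg.norm(np.argwhere(d["mask"]).mean(0)[::-1]-u))["mask"]
E
python3 - <<'E'
from h import *
im=cv2.imread('pics/scene0.png')
cv2.imwrite('pics/crop_g.png',cv2.resize(im[140:230,140:280],None,fx=5,fy=5,interpolation=cv2.INTER_CUBIC))
robot.movep([530,235,330],down(0).as_rotvec()); 
im,i=snap("wrist","w_rack.png"); print('cam',-np.array(i["R"]).T@np.array(i["t"]),pix([551,245,80],i),pix([591,7,30],i))
for n,z0,z,p in(("rack",0,28,[515,250,0]),("slab",8,85,[551,245,0])):
    m=mask(n,"wrist",[p[0],p[1],z/2],i)
    if m is not None: print(n,fit(n,[(m,i)],p,z0))
print(robot.observe()["t"])
robot.movep([590,40,330],down(0).as_rotvec())
im,i=snap("wrist","w_hold.png"); print(pix([591,7,30],i))
m=mask("holder","wrist",[591,7,24],i)
if m is not None:
  for a in(0,.6,1.2,-.6): print(fit("holder",[(m,i)],[591,7,a],0))
print(robot.observe()["t"])
a=cv2.imread('pics/w_rack.png');b=cv2.imread('pics/w_hold.png')
cv2.imwrite('pics/two.png',cv2.resize(np.hstack([a,b]),(800,250),interpolation=cv2.INTER_AREA))
E
```

```text
cam [527.59112446 313.38383222 499.79084406] [334.63774108 161.59637077] [353.89110846 295.2521847 ]
rack (array([ 5.19356245e+02,  2.52721897e+02, -8.73835458e-02]), np.float64(0.04970466447497213))
slab (array([ 5.52059741e+02,  2.46683993e+02, -9.44107697e-02]), np.float64(0.07725017133387857))
2.8583
[318.86186889 184.7839886 ]
(array([592.90781454,  11.04911366,   0.68241299]), np.float64(0.006725191948269038))
(array([592.91139957,  11.04937537,   0.68228962]), np.float64(0.006725003529759244))
(array([592.91139957,  11.04937537,   0.68228962]), np.float64(0.006725003529759244))
(array([592.91796608,  11.05377832,   0.68211722]), np.float64(0.0067249744069555195))
3.7917
```

View pics/crop_g.png

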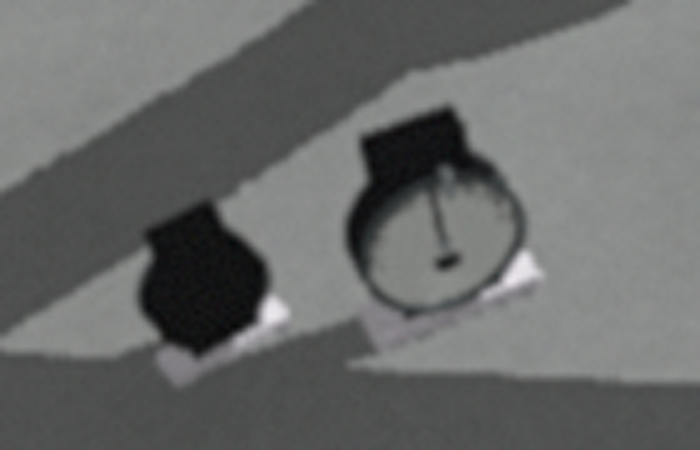

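View pics/two.png

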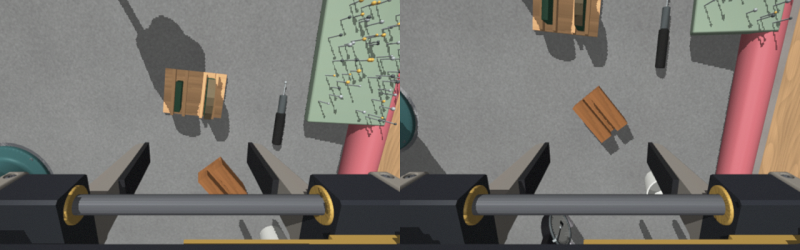

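The crop confirms the larger gauge at crop (445,210): its dial faces the camera and a light tab sits just right of the needle tip. The wrist view shows the slab standing in the right bay at about (205,90) in the left half, and the block at (600,113) in the right half. I'll take one closer look and then grasp the slab.

```bash
python3 - <<'E'
from h import *
grip(0.5,20)
robot.movep([552,190,230],down(-.09).as_rotvec())
im,i=snap("wrist","w_slab.png")
m=mask("slab","wrist",[552,247,45],i); print(pix([552,247,80],i))
A=[fit("slab",[(m,i)],[552,247,a],8) for a in(-.09,np.pi-.09)]; print(A)
m=mask("rack","wrist",[519,252,10],i); print(fit("rack",[(m,i)],[519,252,-.09],0))
m=mask("offcut","wrist",[482,250,30],i); 
if m is not None: print(fit("offcut",[(m,i)],[482,250,-.09],8))
print(robot.observe()["t"])
E
```

```text
[311.16091882 127.31386665]
[(array([ 5.52556460e+02,  2.46172940e+02, -9.78015686e-02]), np.float64(0.03244183401076228)), (array([552.6788644 , 246.70460045,   3.04471575]), np.float64(0.037521296309544816))]
(array([ 5.22336365e+02,  2.51145482e+02, -9.22703832e-02]), np.float64(0.05979705406012348))
(array([ 4.80935404e+02,  2.49067515e+02, -1.45592757e-01]), np.float64(0.07773026186022802))
5.5667
```

View pics/w_slab.png

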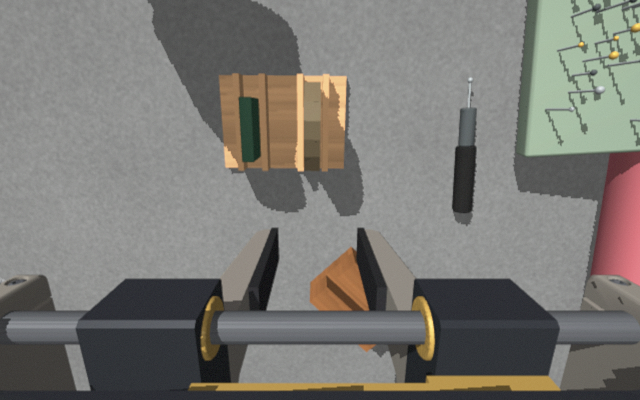

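The closer view shows the slab at (313,122) in the right bay and the dark offcut at (249,129). The handpiece is well clear. Grasp it now.

```bash
python3 - <<'E'
from h import *
R=down(-.095).as_rotvec()
f=lambda:robot.observe()["contact_force"].round(1)
robot.movep([552.5,246.5,130],R)
robot.servo_line([552.5,246.5,48],feed=100); print(f())
g=grip(0.0,35); s=robot.observe(); print(s["grip_width"]*92,s["grip_force"],f())
robot.servo_line([552.5,246.5,60],feed=60); print(f())
robot.servo_line([552.5,246.5,150],feed=150); robot.hold(.2); s=robot.observe(); print(s["grip_width"]*92,f(),s["t"])
for y in(.6823,.6823-np.pi):
    for z in(160,55): q=kin.ik([593,11,z],down(y).as_rotvec()); print(y,z,None if q is None else np.round(q,2))
i=viewer.camera_info("scene")
im,i=snap("scene","s1.png"); u=pix([552,246,130],i).astype(int);print(u)
m=mask("slab","scene",[552,246,150],i)
cv2.imwrite('pics/s1c.png',cv2.resize(im[u[1]-60:u[1]+60,u[0]-80:u[0]+80,::-1],None,fx=5,fy=5,interpolation=cv2.INTER_CUBIC))
if m is not None:
    for a in(0,np.pi): print(fit("slab",[(m,i)],[552,246,a-.09],110))
E
```

```text
[ 1.   0.3 -0.1]
15.959015472062728 34.983138889074326 [-0.5  0.   1.9]
[-0.9  0.3 -3.4]
15.706113597442888 [-0.5  0.1 -3. ] 8.925
0.6823 160 [-0.26  0.43  0.24  1.81 -0.12  0.91  0.72]
0.6823 55 [-0.21  0.58  0.18  1.86 -0.15  0.71  0.74]
-2.459292653589793 160 [-0.76  0.58  0.94  1.84 -0.55  1.01 -2.05]
-2.459292653589793 55 [-0.68  0.73  0.84  1.89 -0.72  0.85 -1.93]
[429 188]
(array([5.52776968e+02, 2.42862902e+02, 3.38457242e-02]), np.float64(0.3030636871094362))
(array([554.50268122, 242.90456725,   3.23332653]), np.float64(0.29377866454290813))
```

View pics/s1c.png

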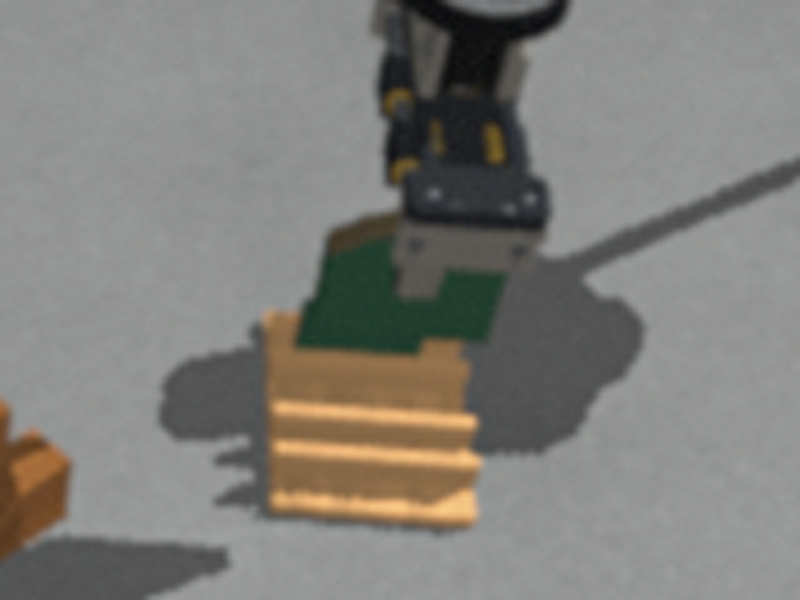

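The slab is held and lifted (15.7 mm between the pads, 3 N), hanging square. Carry it to the slot and lower it with a force check.

```bash
python3 - <<'E'
from h import *
R=down(.6823).as_rotvec(); ax=np.array([np.cos(.6823),np.sin(.6823)])
P=np.array([592.9,11.05])
robot.movep([*P,150],R)
robot.servo_line([*P,95],feed=120); robot.hold(.2)
f0=robot.observe()["contact_force"]
im,i=snap("wrist","w_ins.png")
z=95;
while z>59:
    z-=4; robot.servo_line([*P,z],feed=60); s=robot.observe(); d=s["contact_force"]-f0
    if abs(d[2])>3 or np.hypot(*d[:2])>4:
        print(z,s["tcp_pos"].round(1),d.round(1),"across",d[:2]@ax,s["wrist_torque"].round(2))
        if d[2]>6: break
print(z,robot.observe()["tcp_pos"].round(1),d.round(1),robot.observe()["t"])
E
```

```text
59 [592.6  11.   58.7] [-0.1 -0.6  0.1] 13.1667
```

```bash
python3 - <<'E'
from h import *
P=np.array([592.9,11.05]); f0=robot.observe()["contact_force"]
for z in(58.2,57.4,56.6,55.8,55):
    robot.servo_line([*P,z],feed=20); s=robot.observe(); d=(s["contact_force"]-f0).round(1); print(z,s["tcp_pos"].round(1),d)
    if d[2]>3: break
grip(0.5); robot.hold(.2); s=robot.observe(); print(s["contact_force"].round(1))
robot.servo_line([*P,150],feed=150)
robot.movep([540,-30,330],down(.4).as_rotvec())
im,i=snap("wrist","w_in.png"); print(pix([*P,60],i))
m=mask("slab","wrist",[593,11,70],i); m2=mask("holder","wrist",[593,11,24],i)
for a in(0,np.pi): print(fit("slab",[(m,i)],[593,11,a+.68],18))
print(robot.observe()["t"])
u=pix([593,11,50],i).astype(int)
c=im[max(0,u[1]-100):u[1]+100,max(0,u[0]-130):u[0]+130,::-1]
cv2.imwrite('pics/w_inc.png',cv2.resize(c,None,fx=3,fy=3,interpolation=cv2.INTER_CUBIC))
E
```

```text
58.2 [593.   11.1  58.3] [-0.1  0.8 -0.4]
57.4 [593.   11.   58.2] [-3.4  0.6  9.9]
[ 0.  -0.1 -1. ]
[365.13493575 154.40087139]
(array([591.82900645,  11.68307217,   0.68794303]), np.float64(0.04847939554452951))
(array([591.99167116,  11.8575857 ,   3.82327448]), np.float64(0.06093959542214478))
16.1833
```

View pics/w_inc.png

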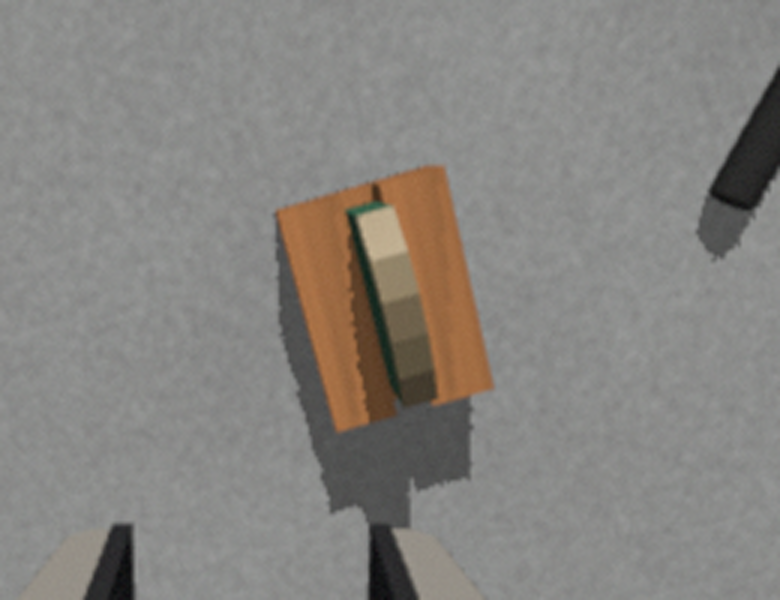

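The slab stands centred in the slot at crop (393,300) with its faceted edge up, and it was released. Floor contact came at TCP z 58.2, as expected. Next is the gauge, viewed from its dial side.

```bash
cat >> h.py <<'E'
def gview(c,near,g0,f=None):
    im,i=snap(c,f); m=mask("gauge",c,[near[0],near[1],70],i); r=[]
    if m is not None: r=[fit("gauge",[(m,i)],[near[0],near[1],a],0) for a in g0]
    pts={n:[(round(d["confidence"],2),world(d["at"],i).round(1).tolist(),pix(world(d["at"],i),i).round().tolist()) for d in viewer.pinpoint(n,c)] for n in("gauge_rail","pointer_tip","marker_tip","gauge")}
    return im,i,r,pts
E
python3 - <<'E'
from h import *
grip(1.0)
g=.35; ps=g-np.pi/2
robot.movep([440,-315,290],down(ps).as_rotvec())
im,i,r,p=gview("wrist",[473,-304],[.2,.6],"w_g.png")
print(r);[print(k,v) for k,v in p.items()]
for th in(0,.45):
  for zz in(200,270): 
    Rt=Rn.from_euler('z',.6823)*Rn.from_euler('x',th)*Rn.from_euler('z',-.6823)*down(.6823-np.pi/2)
    q=kin.ik([593,11,zz],Rt.as_rotvec()); print(th,None if q is None else np.round(q,2))
print(robot.observe()["t"])
E
```

```text
[(array([ 474.11215544, -304.50336734,    0.53454602]), np.float64(0.02950857121757189)), (array([ 474.11247987, -304.50314967,    0.53456562]), np.float64(0.02950856657211809))]
gauge_rail [(0.9, [470.8, -302.7, 126.7], [318.0, 151.0]), (0.72, [504.3, -431.3, 89.6], [429.0, 158.0])]
pointer_tip [(0.53, [484.8, -292.6, 105.8], [314.0, 134.0])]
marker_tip [(0.42, [480.3, -288.2, 104.2], [309.0, 136.0])]
gauge [(0.88, [508.8, -431.4, -1.0], [409.0, 146.0]), (0.8, [477.9, -309.5, 2.9], [324.0, 137.0])]
0 [-0.48  0.41  0.52  1.79 -0.24  1.   -0.75]
0 [-0.51  0.34  0.56  1.72 -0.2   1.14 -0.78]
0.45 [-0.2   0.61  0.45  1.56 -0.53  1.43 -0.49]
0.45 [-0.22  0.54  0.48  1.49 -0.51  1.55 -0.54]
18.4583
```

View pics/w_g.png

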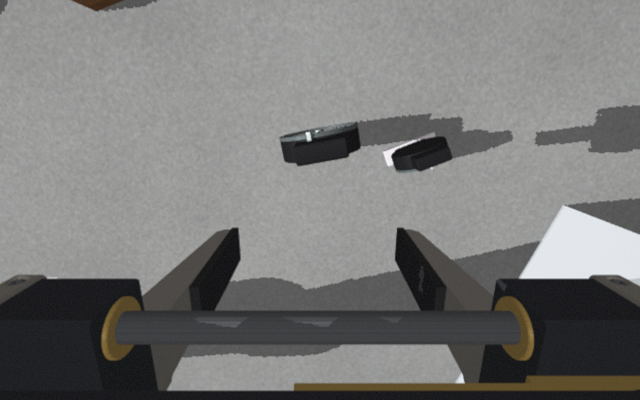

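The larger gauge shows at (320,145) with the steel tab at (309,135), while the smaller one is at (420,155). Grip the larger one's rail along its length, then look at the dial while holding it.

```bash
python3 - <<'E'
from h import *
ps=.535-np.pi/2; P=np.array([473,-304]); R=down(ps).as_rotvec()
robot.movep([*P,200],R)
robot.servo_line([*P,112],feed=120); f=lambda:robot.observe()["contact_force"].round(1)
print(f()); grip(0.0,40); s=robot.observe(); print(s["grip_width"]*92,s["grip_force"],f())
robot.servo_line([*P,117],feed=30);robot.servo_line([*P,200],feed=120); robot.hold(1); print(f(),robot.observe()["grip_width"]*92)
im,i,r,p=gview("wrist",P,[],"w_gh.png"); print(i)
[print(k,v) for k,v in p.items()]; print(robot.observe()["t"])
u=pix([*P,180],i).astype(int);print(u)
c=im[max(0,u[1]-140):u[1]+60,u[0]-130:u[0]+130,::-1]; print(max(0,u[1]-140),u[0]-130)
cv2.imwrite('pics/w_ghc.png',cv2.resize(c,None,fx=3,fy=3,interpolation=cv2.INTER_CUBIC))
E
```

```text
[1.  0.1 1.1]
55.95077953222531 39.968018531799316 [ 1.1 -1.5  1.5]
[ 0.4 -0.6 -2.7] 55.547036348115604
{'camera_matrix': array([[313.12994271,   0.        , 317.23243692],
       [  0.        , 313.12994271, 196.90149824],
       [  0.        ,   0.        ,   1.        ]]), 'R': array([[ 5.09974026e-01, -8.60189800e-01, -3.25725918e-05],
       [-8.28199240e-01, -4.91018261e-01,  2.70161223e-01],
       [-2.32405922e-01, -1.37748230e-01, -9.62815098e-01]]), 't': array([-501.86059851,  214.71434819,  445.1025169 ])}
gauge_rail [(0.85, [470.0, -302.2, 216.4], [313.0, 257.0]), (0.59, [505.9, -427.1, 91.5], [447.0, 229.0])]
pointer_tip [(0.76, [482.0, -295.0, 194.9], [313.0, 219.0])]
marker_tip [(0.75, [481.0, -287.4, 194.1], [301.0, 214.0])]
gauge [(0.88, [472.5, -309.8, 90.5], [323.0, 197.0]), (0.73, [507.8, -434.3, 0.7], [423.0, 203.0])]
22.9083
[318 228]
88 188
```

View pics/w_ghc.png

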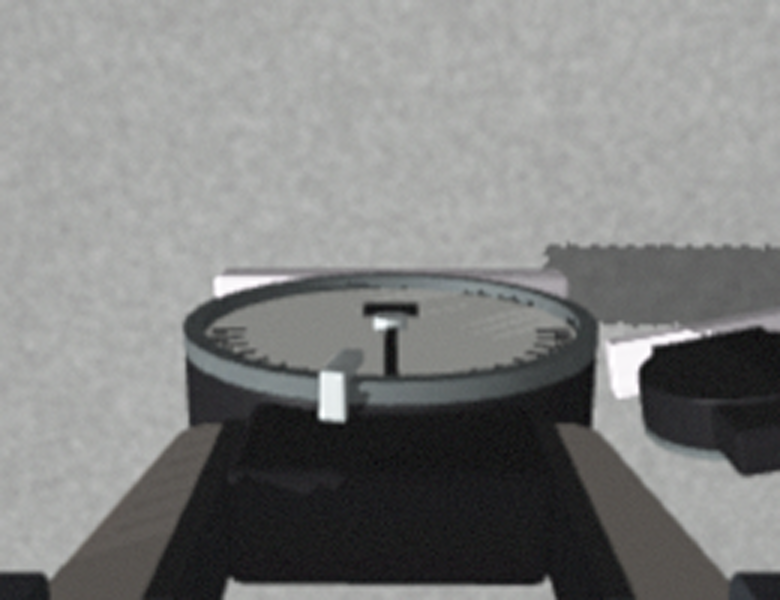

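The held gauge is seen clearly. The needle is at crop (390,345), upright. The tab's outer end is at crop (332,395), which is image (298.7,220), left of centre towards own +y. I'll work out its angle, then set the gauge down.

```bash
python3 - <<'E'
from h import *
i=viewer.camera_info("wrist"); s=robot.observe(); g=.535; T=np.array(s["tcp_pos"]); print(T.round(1))
M=Rn.from_euler('z',g).as_matrix(); base=T-[0,0,112]
gp=lambda x,r,a: base+M@np.array([x,r*np.sin(a),64+r*np.cos(a)])
print("needle tip, drum edges L/R:",pix(gp(12,40,0),i),pix(gp(13,49,np.pi/2),i),pix(gp(13,49,-np.pi/2),i), "expect ~ (318,213) (250,~200) (387,..)")
for x,r in((13,53),(18,53),(18,45),(18,37)):
    for a in(.2,.25,.3,.35,.4): print(x,r,a,((pix(gp(x,r,a),i)-[188,88])*3).round())
E
```

```text
[ 473. -304.  200.]
needle tip, drum edges L/R: [318.63799263 217.69404046] [250.86560613 197.96010934] [385.94296356 197.98101544] expect ~ (318,213) (250,~200) (387,..)
13 53 0.2 [336. 405.]
13 53 0.25 [323. 404.]
13 53 0.3 [310. 403.]
13 53 0.35 [297. 401.]
13 53 0.4 [285. 399.]
18 53 0.2 [336. 380.]
18 53 0.25 [322. 379.]
18 53 0.3 [309. 378.]
18 53 0.35 [296. 376.]
18 53 0.4 [284. 375.]
18 45 0.2 [346. 367.]
18 45 0.25 [335. 366.]
18 45 0.3 [324. 365.]
18 45 0.35 [314. 364.]
18 45 0.4 [303. 363.]
18 37 0.2 [356. 355.]
18 37 0.25 [347. 354.]
18 37 0.3 [338. 354.]
18 37 0.35 [330. 353.]
18 37 0.4 [322. 352.]
```

The tab's outer end matches about 0.215 rad. Set the gauge down upright first.

```bash
python3 - <<'E'
from h import *
P=np.array([592.5,11.3]); R=down(.685-np.pi/2).as_rotvec()
robot.servo_line([473,-304,265],feed=150)
robot.movep([*P,265],R); robot.servo_line([*P,217],feed=100); robot.hold(.4)
f0=robot.observe()["contact_force"]; z=217
while z>200:
    z-=.7; robot.servo_line([*P,z],feed=15); robot.hold(.05); s=robot.observe(); d=s["contact_force"]-f0
    if d[2]>2.5: break
robot.hold(.5); s=robot.observe(); print(z,s["tcp_pos"].round(1),(s["contact_force"]-f0).round(1),s["wrist_torque"].round(2),s["t"],f0)
im,i,r,p=gview("wrist",P,[],"w_set.png");[print(k,v) for k,v in p.items()]
E
```

```text
209.30000000000013 [593.   11.5 210.2] [-1.1  0.9  7.5] [ 0.15  0.67 -0.02] 29.6 [-0.33514233 -0.30802837 -1.64865052]
gauge_rail [(0.78, [588.9, 13.7, 226.6], [311.0, 257.0])]
pointer_tip [(0.54, [601.2, 22.0, 206.1], [314.0, 219.0])]
marker_tip [(0.78, [601.9, 26.7, 205.5], [309.0, 213.0]), (0.15, [587.2, 12.1, 17.8], [315.0, 179.0])]
gauge [(0.92, [595.6, 9.1, 101.7], [322.0, 193.0]), (0.35, [603.3, 20.8, 203.4], [318.0, 216.0])]
```

Contact came at TCP z 210.2, as predicted, with the gauge upright. Now lift a touch, tilt by 0.215 and lower onto the edge under force control.

```bash
cat >> h.py <<'E'
Y=.685; e=np.array([-np.sin(Y),np.cos(Y),0])
def tilt(th): return (Rn.from_euler('z',Y)*Rn.from_euler('x',th)*Rn.from_euler('z',-Y)*down(Y-np.pi/2)).as_rotvec()
def tcp(th,oy,dz=0,ax=0):
    v=np.array([-10,96.5]); t=(oy-v[0])/np.cos(th); oz=v[1]+t*np.sin(th)
    return np.array([592.5,11.3,0])+e*(oy-112*np.sin(th))+[0,0,oz+112*np.cos(th)+dz]
def land(th,oy,dz,target=4,n=16):
    p=tcp(th,oy,dz); f0=robot.observe()["contact_force"]
    for k in range(n):
        p[2]-=.5; robot.servo_line(p,feed=15); robot.hold(.05); d=robot.observe()["contact_force"]-f0
        if d[2]>target: break
    robot.hold(.8); s=robot.observe(); print('landed',p.round(1),s["tcp_pos"].round(1),(s["contact_force"]-f0).round(1),s["wrist_torque"].round(2),s["grip_width"]*92,s["t"])
E
python3 - <<'E'
from h import *
th=.215
p=np.array([592.5,11.3,215]); robot.servo_line(p,feed=30)
robot.servo_line(tcp(th,-2,6),feed=25,rotation=tilt(th)); robot.hold(.3)
land(th,-2,6,3)
im,i,r,p=gview("wrist",[592,11],[],"w_t.png");[print(k,v) for k,v in p.items()]
cv2.imwrite('pics/w_tc.png',cv2.resize(im[140:260,238:398,::-1],None,fx=5,fy=5,interpolation=cv2.INTER_CUBIC))
E
```

```text
landed [608.9  -8.8 207.2] [609.1  -8.7 207.5] [-1.3  1.8  7.4] [0.09 0.34 0.07] 55.6457481345588 36.425
gauge_rail [(0.66, [608.4, -9.9, 224.2], [314.0, 256.0])]
pointer_tip [(0.77, [612.2, 12.0, 204.3], [297.0, 213.0])]
marker_tip [(0.72, [613.3, 10.0, 203.3], [301.0, 214.0])]
gauge [(0.7, [599.4, 6.5, 103.0], [324.0, 192.0]), (0.36, [753.8, -192.1, 0.2], [575.0, 187.0])]
```

View pics/w_tc.png

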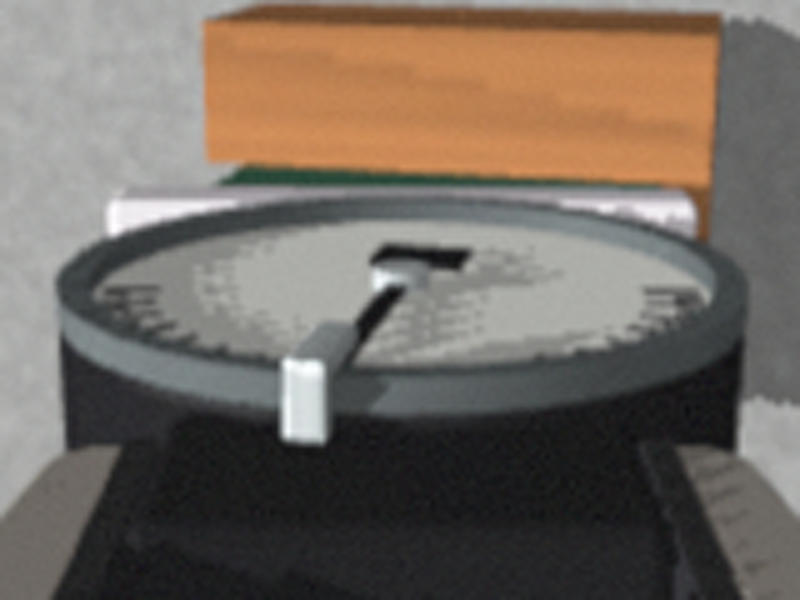

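The needle at crop (375,315) runs straight under the tab at crop (320,370), and the base rests on the slab. One numeric check of needle against tab before handing in.

```bash
python3 - <<'E'
from h import *
i=viewer.camera_info("wrist"); s=robot.observe(); T=np.array(s["tcp_pos"]); th=.215
Rt=Rn.from_rotvec(s["tcp_rot"]).as_matrix(); M=np.c_[Rt[:,0],-Rt[:,1],-Rt[:,2]]
print("true tilt",np.arctan2(M[2,1],M[2,2]))
gp=lambda x,r,a: T-112*M[:,2]+M@np.array([x,r*np.sin(a),64+r*np.cos(a)])
c=lambda *a:((pix(gp(*a),i)-[238,140])*5).round()
im=cv2.imread('pics/w_t.png',0)[140:260,238:398]
for r in range(57,70): 
    seg=im[r,60:90].astype(int); k=np.where(seg<70)[0]; print(r*5,(k+60)*5)
for a in(.15,.2,.25,.3): print(a,"needle",[c(11,r,a).tolist() for r in(5,15,25,30)],"tab",c(18,37,a),c(18,53,a),c(13,53,a))
E
```

```text
true tilt 0.21484997420957985
285 []
290 [385 390 395 400]
295 [380 385 390 395]
300 [375 380 385 390]
305 [370 375 380 385]
310 [365 370 375 380]
315 [360 365 370 375 380]
320 [355 360 365 370 375]
325 [355 360 365 370]
330 [355 360 365]
335 [355 360 365]
340 [355 360]
345 [355]
0.15 needle [[398.0, 314.0], [387.0, 335.0], [376.0, 358.0], [369.0, 370.0]] tab [359. 334.] [335. 377.] [335. 419.]
0.2 needle [[397.0, 314.0], [382.0, 335.0], [366.0, 358.0], [358.0, 370.0]] tab [345. 333.] [312. 375.] [312. 417.]
0.25 needle [[395.0, 314.0], [377.0, 335.0], [357.0, 357.0], [346.0, 369.0]] tab [330. 332.] [289. 374.] [290. 415.]
0.3 needle [[393.0, 314.0], [371.0, 334.0], [348.0, 356.0], [335.0, 368.0]] tab [315. 331.] [267. 372.] [268. 413.]
```

```bash
python3 - <<'E'
from h import *
print(robot.observe()["contact_force"].round(1),robot.observe()["t"]); print(robot.job_done())
E
```

```text
[-0.  -0.1  5.1] 36.725
the job is handed in; nothing more can be done
None
```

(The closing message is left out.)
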